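# Refill the core tube of a bulk film loader

## Task

Refill the loader's empty core tube: lift the sprung plunger knob and swing the head round to bring the tube from under the feed spout out to the loading station, letting the plunger drop home there, then stack grey film cores flat in the tube until the top of the stack is level with the brass marker or stands above it by less than one core. Then lift the plunger and swing the filled tube back under the spout, letting the plunger drop home again. Leave the spare cores out of the tube and do not disturb the brass lid, the chrome reel and the grey spool.

Things in the scene. Friction and masses are not known exactly. Their poses are not given: they have to be found in the camera images.
- machine: black steel bulk film loader bolted to the bench: bedplate 250 x 400 mm, 12 mm thick, with a swinging head and, from 152 mm in +y of the pivot, a housing 160 x 140 mm, 182 mm high (crank folded on top). A spout 50 mm wide reaches from it over the feed station to 77 mm from the pivot, its underside 128 mm above the bench. Origin on the bench under the pivot, z up
- pivot (a point): point on the vertical axis about which the head swings, 40 mm above the bench, level with the top of the head's bar; a boss there rises 12 mm higher
- head (a joint): swing of the head, rad, anticlockwise from above. 0: tube at the feed station under the spout (machine +y), knob at machine -y. 1.571: tube at the loading station (machine -x), knob at machine +x. The plunger locks it at these two places with 0.02 rad of play; in between the pin rides on the index plate without locking. Light friction (0.12 N m): stays where left
- plunger (a joint): lift of the sprung locking plunger on the head, m: 0 is home (pin down in its hole), 0.018 is fully lifted. Above about 0.013 the pin is clear and the head can swing. The spring pushes down with 2.7 N at home and 6 N at full lift
- knob (a point): centre of the plunger's round black knob, 26 mm in diameter and 22 mm high, 75 mm from the pivot on the opposite side from the tube; 69 mm above the bench when home. It rises with the plunger and swings with the head. Under it is a steel housing 20 mm in diameter from 40 to 54 mm above the bench
- tube_floor (a point): floor centre of the plastic tube (clear, rim and edges white) on the head, 100 mm from the pivot, 40 mm above the bench. Bore 55 mm, 70 mm deep, the top 8 mm flared by 3 mm. Two curved walls 2 mm thick, nearest to and farthest from the pivot, leave two open slots 36 mm wide, top to floor, on this point's x axis: fingers can pass down them. Swings with the head; at head 0 its axes are the machine's
- mark (a point): upper edge of the brass marker (24 x 8 x 4 mm) clamped on a steel rail on the outside of the tube, on the pivot's side: the height to which the cores must be stacked. It stands 32 to 58 mm above the tube's floor, differing from start to start, and is clamped too tightly to shift
- core0: a loose grey plastic film core: a plain solid disc 50 mm in diameter and 10 mm thick, 30 g, with a black centre on both faces; origin at its centre, z along its axis (either face may be up). It starts flat on the mat, and can be picked by its rim from above. Not all eight are always there
- core1: a loose grey plastic film core: a plain solid disc 50 mm in diameter and 10 mm thick, 30 g, with a black centre on both faces; origin at its centre, z along its axis (either face may be up). It starts flat on the mat, and can be picked by its rim from above. Not all eight are always there
- core2: a loose grey plastic film core: a plain solid disc 50 mm in diameter and 10 mm thick, 30 g, with a black centre on both faces; origin at its centre, z along its axis (either face may be up). It starts flat on the mat, and can be picked by its rim from above. Not all eight are always there
- core3: a loose grey plastic film core: a plain solid disc 50 mm in diameter and 10 mm thick, 30 g, with a black centre on both faces; origin at its centre, z along its axis (either face may be up). It starts flat on the mat, and can be picked by its rim from above. Not all eight are always there
- core4: a loose grey plastic film core: a plain solid disc 50 mm in diameter and 10 mm thick, 30 g, with a black centre on both faces; origin at its centre, z along its axis (either face may be up). It starts flat on the mat, and can be picked by its rim from above. Not all eight are always there
- core5: a loose grey plastic film core: a plain solid disc 50 mm in diameter and 10 mm thick, 30 g, with a black centre on both faces; origin at its centre, z along its axis (either face may be up). It starts flat on the mat, and can be picked by its rim from above. Not all eight are always there
- core6: a loose grey plastic film core: a plain solid disc 50 mm in diameter and 10 mm thick, 30 g, with a black centre on both faces; origin at its centre, z along its axis (either face may be up). It starts flat on the mat, and can be picked by its rim from above. Not all eight are always there
- core7: a loose grey plastic film core: a plain solid disc 50 mm in diameter and 10 mm thick, 30 g, with a black centre on both faces; origin at its centre, z along its axis (either face may be up). It starts flat on the mat, and can be picked by its rim from above. Not all eight are always there
- mat: black rubber mat, 180 x 360 mm and 3 mm thick, fixed on the bench, on which the cores lie; origin at the centre of its underside, long side along its y
- tank_lid: bystander: brass tank lid, 100 mm in diameter, 34 mm high with its knob; origin at the centre of its underside
- reel: bystander: chrome take-up reel, 90 mm in diameter, 36 mm high; origin at the centre of its underside
- spool: bystander: grey plastic spool with two flanges, 64 mm in diameter, 48 mm high (far taller than a core); origin at the centre of its underside
There are look-alikes about, which are no part of the job. What is shaped like the core5 but brown or green is not meant. Leave any brown look-alike of the core7 alone.

How it is judged:
By the outcome, as a careful person would: the job done as asked, in the order asked, and still so for the second after the job is handed in, with the robot touching nothing.
Of core0, core1, core2, core3, core4, core5, core6, core7 only 7 to 8 are there at a start; the rules pass over those that are not, and their reading is None.
At some moment in a run one of core0, core1, core2, core3, core4, core5, core6, core7 may be knocked a few centimetres aside while the robot is not near it.
Once in a run the grip may slacken for a moment while it holds something.
It also fails if it takes over 210 s, if anything falls off the work surface, if the arm or the gripper's body presses on something with over 40 N, if the wrist force passes 120 N, or if a joint passes its speed limit or range.

## Robot

A 6-joint arm with a two-finger parallel gripper is mounted at the origin on the work surface. World frame = base frame: x ahead of the robot, y to its left, z up, the work surface at z = 0. Lengths are in m, angles in rad, forces in N, time in s.
With the tool pointing down it reaches from about 0.35 to 0.975 m from the base axis. Payload 7.1 kg.
Tool frame: the origin (TCP) lies midway between the tips of the shut fingers; the grasp point (between the pads) lies env.grip_depth behind it (env.grip_depth is the distance from the TCP to the grasp point, in m); z points along the fingers, y is the line along which they close (so a half turn about z gives the same grasp; the last joint's range is limited). The gripper opens to 88 mm and grips with 3 to 60 N. Pads are 20 mm wide; open, the fingers measure 115 mm over their backs; the gripper's body (75 mm by 178 mm) begins 61 mm behind the grasp point.
Start: joints at [1.26, 0.423, 1.63, -0, 1.089, -0.019], TCP at [0.18, 0.599, 0.223] pointing down, gripper open.
Joint ranges: [-3, 3], [-0.9, 2.11], [0.09, 2.58], [-1.31, 4.45], [0.11, 2.69], [-2.54, 2.54]. Speed limits (rad/s): [2.39, 2.39, 3.01, 3.14, 3.14, 3.14].

## Interface

Orientations are given as a unit quaternion [x, y, z, w].
In Python, from station import env, imaging gives the robot as it stands. Calls block until the motion is done:
- env.movep(position, orientation): joint-space move of the TCP to a pose.
- env.servo_line(position, max_speed=0.15, orientation=None): straight line of the TCP; orientation=None keeps the orientation; max_speed is the mean speed in m/s.
- env.set_joints(angles): joint-space move.
- env.set_gripper(opening, squeeze=None): finger opening in m; squeeze is the grip in N (None keeps the last); returns when the fingers have stopped.
- env.dwell(seconds).
- env.solve_ik(position, orientation): joint angles nearest the present ones, or None.
- imaging.capture(name): name is "scene" or "top"; returns the picture (420x560x3 uint8, blue, green, red); there is no depth.
- imaging.camera_info(name): a dict with "K" (3x3 intrinsics, pixels), "dist_coeffs" ([k1, k2, p1, p2, k3] as OpenCV has them; the pictures are not rectified), "rvec" (rotation vector, rad) and "tvec" (3), from world to camera coordinates, as OpenCV has them. Camera axes: x right, y down, z forward; pixel columns grow to the right and rows downward; lengths in m; the calibration is good to about 2 mm. A picture is of the moment at which its call begins. camera_info takes no time and is no camera call.
A pose or a line that the arm cannot do raises env.Unreachable and nothing moves.
- env.job_done(): hands the job in; it is judged then, once.
Trained networks look in the newest picture that a camera, given by its name, has taken for a name from the list of things; names that differ only in an ending like _2 or _b are one class to them, and where a whole thing is asked for, a point or a joint stands for the part that bears it (a point fixed in the world has none). Each returns a list of dicts, best first, with "confidence" (0 to 1); they miss things now and then, are a little off and sometimes report something else, mostly with a low value. They report only what shows in the picture. A call takes as long as a camera call. They do not tell look-alikes from the thing itself.
- imaging.search_frame(camera, thing): "rect" ([centre column, centre row, width, height] in pixels, round what is visible of it).
- imaging.regions_of(camera, thing): "pixels" (420x560 bool, what is visible of it) and "rect" ([centre column, centre row, width, height] in pixels, round what is visible of it).
- imaging.mark_of(camera, thing): "pixel" ([column, row] in pixels: a listed point, or the origin of a listed thing).
Readings, each from a call of its own:
- env.get_time_s(): time.
- env.get_joint_positions(): joint angles.
- env.get_joint_velocities(): joint speeds.
- env.get_joint_torque(): joint torques, N m.
- env.get_tcp_pos(): TCP position.
- env.get_tool_rot(): TCP orientation.
- env.get_ft_force(): force on the tool from outside, world axes, zero at the start.
- env.get_wrist_torque(): the same for the moment, N m.
- env.get_finger_gap(): finger opening in m.
- env.get_gripper_force(): force on a finger pad.
Only numpy, scipy, OpenCV 4.12 (cv2) and the standard library are available. Lean on these libraries where they do the work, as an engineer would, in place of code of your own. Each camera call takes 0.05 s, during which the arm holds its last target. There are 200 camera calls.

## Working session

There is one attempt and no reset: what is moved stays moved. The work goes in short steps, each a Python script; the robot and the scene stay as the last script left them, time stands still between calls to the robot, and variables do not carry over. Pictures are saved under pics/ and viewed, at most 14 in all, crops included, and the job is handed in when it is done.

```bash
mkdir -p pics; ls
cat > h.py <<'E'
import numpy as np, cv2
from station import env, imaging
from scipy.spatial.transform import Rotation as R
def ray(cam,px):
    c=imaging.camera_info(cam)
    K=np.array(c["K"],float);d=np.array(c["dist_coeffs"],float)
    Rm=cv2.Rodrigues(np.array(c["rvec"],float))[0];t=np.array(c["tvec"],float).ravel()
    u=cv2.undistortPoints(np.array([[px]],float),K,d)[0,0]
    return -Rm.T@t, Rm.T@np.array([u[0],u[1],1])
def at_z(cam,px,z):
    o,d=ray(cam,px); return o+d*(z-o[2])/d[2]
def proj(cam,p):
    c=imaging.camera_info(cam)
    return cv2.projectPoints(np.array(p,float).reshape(-1,3),np.array(c["rvec"],float),np.array(c["tvec"],float),np.array(c["K"],float),np.array(c["dist_coeffs"],float))[0].reshape(-1,2)
def down(yaw): # tool z down, tool y axis (closing line) at angle yaw+90deg from world x
    return (R.from_euler('z',yaw)*R.from_euler('x',np.pi)).as_quat()
E
python3 - <<'E'
from h import *
for c in("scene","top"):
    im=imaging.capture(c); cv2.imwrite(f"pics/{c}0.png",im)
    o,d=ray(c,(280,210)); print(c,o,at_z(c,(280,210),0))
    for t in("pivot","knob","tube_floor","mark","mat","tank_lid","reel","spool"):
        print(t,[(np.round(r["pixel"],1).tolist(),round(r["confidence"],2)) for r in imaging.mark_of(c,t)][:3])
    print("cores",[(np.round(r["pixel"],1).tolist(),round(r["confidence"],2),np.round(at_z(c,r["pixel"],.008)[:2],3).tolist()) for r in imaging.mark_of(c,"core0")])
print(env.grip_depth,env.get_tool_rot(),env.get_time_s())
E
```

```text
pics
scene [ 1.04482201 -0.08705532  0.76656177] [ 0.51107631 -0.01511661  0.        ]
pivot [([393.9, 206.5], 0.84)]
knob [([357.5, 206.8], 0.76), ([171.2, 220.7], 0.26)]
tube_floor [([439.9, 196.6], 0.79)]
mark [([432.5, 186.9], 0.5)]
mat [([193.3, 237.4], 0.8)]
tank_lid [([171.8, 332.2], 0.93)]
reel [([248.4, 340.8], 0.94)]
spool [([323.9, 330.2], 0.57), ([215.1, 219.4], 0.35)]
cores [([218.8, 218.3], 0.96, [0.519, -0.143]), ([115.3, 251.9], 0.89, [0.569, -0.347]), ([162.3, 254.0], 0.89, [0.587, -0.257]), ([176.9, 157.2], 0.88, [0.338, -0.226]), ([123.1, 214.0], 0.86, [0.48, -0.338]), ([219.0, 156.9], 0.86, [0.351, -0.132]), ([174.1, 218.8], 0.83, [0.507, -0.234]), ([256.2, 259.2], 0.75, [0.624, -0.077]), ([254.4, 214.4], 0.73, [0.52, -0.07]), ([212.8, 255.9], 0.71, [0.605, -0.16]), ([395.8, 205.5], 0.47, [0.54, 0.223])]
top [ 0.42587805 -0.0122481   0.85494209] [ 0.58300358 -0.00163414  0.        ]
pivot [([183.2, 217.1], 0.8), ([311.1, 193.5], 0.44), ([355.6, 206.3], 0.26)]
knob [([215.5, 207.2], 0.66)]
tube_floor [([135.8, 220.1], 0.81), ([431.9, 255.2], 0.29)]
mark [([147.0, 213.2], 0.55), ([396.4, 212.5], 0.46)]
mat [([371.8, 228.9], 0.59), ([380.9, 143.1], 0.22)]
tank_lid [([381.3, 142.7], 0.82)]
reel [([329.9, 132.2], 0.92)]
spool [([270.4, 125.0], 0.91)]
cores [([337.8, 322.3], 0.98, [0.344, -0.128]), ([430.4, 258.0], 0.93, [0.482, -0.33]), ([395.8, 212.1], 0.89, [0.582, -0.257]), ([435.4, 220.4], 0.83, [0.565, -0.345]), ([348.0, 241.9], 0.82, [0.514, -0.15]), ([358.0, 206.0], 0.79, [0.594, -0.173]), ([385.1, 330.2], 0.75, [0.329, -0.228]), ([389.1, 249.1], 0.72, [0.5, -0.24]), ([267.4, 307.6], 0.65, [0.371, 0.02]), ([311.0, 232.2], 0.62, [0.534, -0.07]), ([316.8, 194.0], 0.58, [0.619, -0.082])]
0.0187 [1.45393995e-01 9.89373835e-01 2.19142509e-05 4.03757370e-06] 1.0
```

View pics/scene0.png

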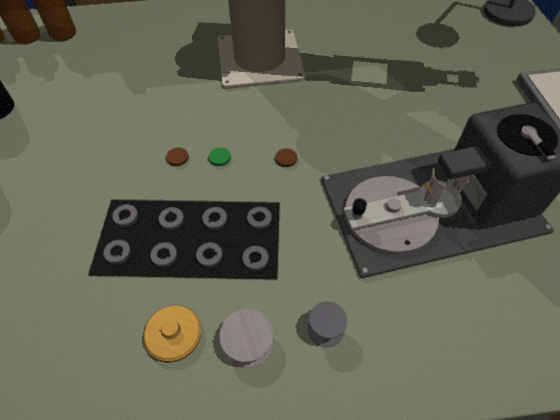

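View pics/top0.png

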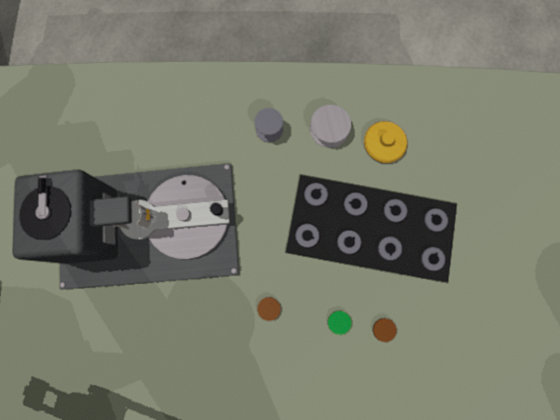

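Both pictures show the eight grey cores with black centres on the black mat (top: 316,194; 356,204; 396,211; 436,219; 307,235; 349,242; 390,248; 433,259). The look-alikes lie off the mat: brown (269,309), green (340,322), brown (385,330). The grey spool (270,125) is taller. Next I'll check the choice and the machine in one close crop.

Run:
```python
from h import *
t=cv2.imread("pics/top0.png");s=cv2.imread("pics/scene0.png")
a=cv2.resize(t[150:290,90:250],None,fx=2.5,fy=2.5,interpolation=cv2.INTER_CUBIC)
b=cv2.resize(s[140:260,330:490],None,fx=2.5,fy=2.5,interpolation=cv2.INTER_CUBIC)
c=cv2.resize(t[170:280,285:460],(400,250))
im=np.zeros((600,800,3),np.uint8);im[:350,:400]=a;im[:300,400:]=b;im[350:,:400]=c
cv2.imwrite("pics/c1.png",im)
for c,pv,kn,tf in(("scene",(393.9,206.5),(357.5,206.8),(439.9,196.6)),("top",(183.2,217.1),(215.5,207.2),(135.8,220.1))):
    p=at_z(c,pv,.04);k=at_z(c,kn,.069);f=at_z(c,tf,.04)
    d=f-k; print(c,p[:2],k[:2],f[:2],np.arctan2(d[1],d[0]),np.linalg.norm(d[:2]))
for q in((227,168),(234,271),(62,285)): print(at_z("top",q,.012))
```

```text
scene [0.56297683 0.20565011] [0.57297274 0.12561043] [0.55250358 0.30318231] 1.6855622975789852 0.1787477545470849
top [0.55612948 0.20318025] [0.57346693 0.12984109] [0.54740088 0.30594012] 1.7177486063369152 0.17801771802286387
[0.67400724 0.11897805 0.012     ]
[0.44637049 0.09351307 0.012     ]
[0.40350046 0.47341223 0.012     ]
```

View pics/c1.png

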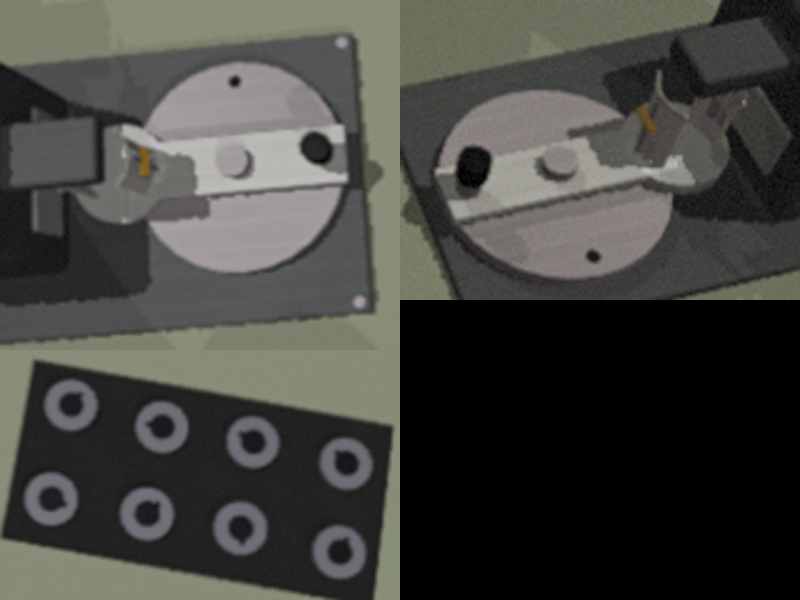

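Crop: all eight mat discs are grey with black centres. The knob is at top crop (316,147), boss (232,160), index hole (235,81), and the marker is brass on the tube's pivot side. I'll go to the knob now.

```bash
cat >> h.py <<'E'
TH=0.112
def setup(P):
    global PV; PV=np.array(P)
def mw(m): # machine xy -> world xy
    c,s=np.cos(TH),np.sin(TH); return PV+np.array([c*m[0]-s*m[1],s*m[0]+c*m[1]])
E
python3 - <<'E'
from h import *
b1=at_z("top",(182.8,214),.052)[:2]; b2=at_z("scene",(394,204.8),.052)[:2]
k1=at_z("top",(316/2.5+90,147/2.5+150),.080)[:2]
k2=at_z("scene",(473/2.5+330,152/2.5+140),.080)[:2]
hole=at_z("top",(235/2.5+90,81/2.5+150),.028)[:2]
print(b1,b2,k1,k2,hole)
setup((b1+b2)/2); print("PV",PV,"knob pred",mw((0,-.075)),"hole pred",mw((.075,0)))
x,y=mw((0,-.075)); x2,y2=mw((.075,0))
for w in(np.pi/2,-np.pi/2):
    for p,d in(((x,y),0),((x2,y2),np.pi/2)): print(w,env.solve_ik([*p,.055],down(TH+w+d)))
E
```

```text
[0.56077412 0.20129414] [0.56700707 0.20217174] [0.56815033 0.12585175] [0.61025052 0.42306517] [0.63510018 0.20980172]Traceback (most recent call last):
  File "<stdin>", line 7, in <module>
NameError: name 'PV' is not defined
```

```bash
sed -i '/^def setup/,/^    global/d' h.py; sed -i 's/^TH=.*/TH=0.112; PV=np.array([.563,.202])/' h.py
python3 - <<'E'
from h import *
print(at_z("scene",(359.2,200.8),.080)[:2])
x,y=mw((0,-.075)); x2,y2=mw((.075,0)); print(x,y,x2,y2)
for w in(np.pi/2,-np.pi/2):
    for p,d in(((x,y),0),((x2,y2),np.pi/2)): print(w,np.round(env.solve_ik([*p,.055],down(TH+w+d)) ,2))
p=env.get_tcp_pos(); env.servo_line([p[0],p[1],.30],.3)
env.movep([x,y,.25],down(TH+np.pi/2)); print(env.get_time_s(),env.get_joint_positions())
for c in("top","scene"): 
    cv2.imwrite(f"pics/{c}1.png",imaging.capture(c))
    for t in("knob","pivot"): print(c,t,[(np.round(r["pixel"],1).tolist(),round(r["confidence"],2)) for r in imaging.mark_of(c,t)][:2])
E
```

```text
[0.56725785 0.12876454]
0.5713824494113463 0.1274699084807605 0.6375300915192395 0.2103824494113464
1.5707963267948966 [ 0.2   0.6   1.81 -0.    0.73  0.09]
1.5707963267948966 [ 0.3   0.69  1.6   0.    0.84 -1.38]Traceback (most recent call last):
  File "<stdin>", line 5, in <module>
    return _wrapfunc(a, 'round', decimals=decimals, out=out)
    return _wrapit(obj, method, *args, **kwds)
    result = getattr(arr, method)(*args, **kwds)
TypeError: unsupported operand type(s) for *: 'NoneType' and 'float'
```

```bash
sed -i 's/\[.563,.202\]/[.561,.202]/' h.py
python3 - <<'E'
from h import *
q=down(TH+np.pi/2); x,y=mw((0,-.075))
p=env.get_tcp_pos(); env.servo_line([p[0],p[1],.30],.3)
env.movep([x,y,.2],q); env.set_gripper(.06)
env.servo_line([x,y,.051],.12); print("pre",env.get_ft_force())
env.set_gripper(0.0,5); print(env.get_finger_gap(),env.get_gripper_force(),env.get_ft_force(),env.get_wrist_torque())
for c in("top",): cv2.imwrite(f"pics/{c}1.png",imaging.capture(c))
print(env.get_time_s())
E
```

```text
pre [-0.4641329  -0.73687207 -0.52002086]
0.025862025330249293 4.99999076128006 [ 0.46671343 -0.14625975  1.62207119] [-0.1413854  -0.02905122 -0.02165046]
6.3167
```

```bash
cat >> h.py <<'E'
def kpose(a,r=.075): return mw((r*np.sin(a),-r*np.cos(a)))
def swing(a0,a1,z,n=8):
    for a in np.linspace(a0,a1,n+1)[1:]:
        env.servo_line([*kpose(a),z],.1,down(TH+np.pi/2+a))
E
python3 - <<'E'
from h import *
env.set_gripper(0.0,35)
p=env.get_tcp_pos(); env.servo_line([p[0],p[1],p[2]+.0165],.05); print("lift",env.get_ft_force(),env.get_finger_gap())
z=p[2]+.0165
swing(0,.4,z,2); print(env.get_ft_force(),env.get_wrist_torque())
swing(.4,np.pi/2,z,6); print(env.get_ft_force(),env.get_wrist_torque(),env.get_finger_gap(),env.get_time_s())
cv2.imwrite("pics/top2.png",imaging.capture("top")[130:310,80:290].repeat(3,0).repeat(3,1))
E
```

```text
lift [ 2.038797    0.26509537 -6.21480349] 0.025067196674035157
[ 2.75471761 -1.32175878 -3.23171383] [-0.41428238 -0.46112027 -0.0259482 ]
[ 7.00845848 -3.82539495 -5.73568419] [-0.82992558 -1.31953366  0.47866641] 0.02500837000419686 9.7667
```

View pics/top2.png

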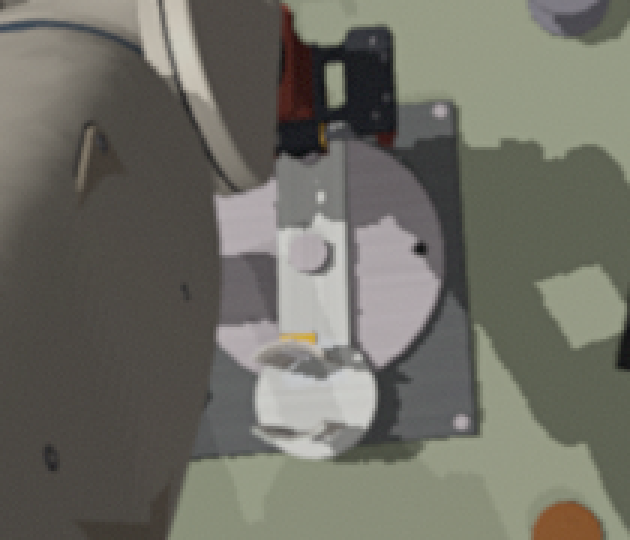

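The head is round: tube at crop (315,400), knob under the gripper, and the vacated hole shows at (420,248). Now I'll lower the plunger.

Run:
```python
from h import *
p=env.get_tcp_pos()
for i in range(1,5):
    env.servo_line([p[0],p[1],p[2]-.0165*i/4],.05); print(i,np.round(env.get_ft_force(),2))
env.set_gripper(.04,5); env.dwell(.3); print(env.get_ft_force())
env.set_gripper(0,5); print("gap",env.get_finger_gap(),env.get_ft_force())
# lock test: small push tangentially
p=env.get_tcp_pos()
for d in(.004,-.004):
    env.servo_line([p[0],p[1]+d,p[2]],.05); print(d,env.get_ft_force())
env.servo_line(p,.05)
env.set_gripper(.06,5); print(p,env.get_time_s())
env.servo_line([p[0],p[1],.24],.2); env.movep([.47,-.1,.30],down(TH+np.pi/2))
for c in("top","scene"):
    im=imaging.capture(c); cv2.imwrite(f"pics/{c}3.png",im)
    for t in("pivot","knob","tube_floor","mark"):
        print(c,t,[(np.round(r["pixel"],1).tolist(),round(r["confidence"],2)) for r in imaging.mark_of(c,t)][:2])
    print("cores",[(round(r["confidence"],2),np.round(at_z(c,r["pixel"],.008)[:2],3).tolist()) for r in imaging.mark_of(c,"core0")])
a=cv2.imread("pics/top3.png")[150:300,90:250];b=cv2.imread("pics/scene3.png")[120:270,320:480]
cv2.imwrite("pics/c3.png",cv2.resize(np.hstack([a,b]),(800,375),interpolation=cv2.INTER_CUBIC))
print(env.get_time_s())
```

```text
1 [ 6.41 -1.73 -8.57]
2 [ 5.94 -1.67 -7.36]
3 [ 1.63 -1.92  4.78]
4 [-5.27 -2.82 24.52]
[ 0.13041262  0.28052434 -0.28993405]
gap 0.025700154420368316 [-0.0620439   0.78734287 -0.28089247]
0.004 [ 0.59849885 -4.57677815  0.38842762]
-0.004 [ 2.00842215  9.60361581 -3.51509726]
[0.63684887 0.20999228 0.05129262] 13.4667
top pivot [([181.4, 220.9], 0.87)]
top knob [([177.4, 177.6], 0.72), ([331.3, 129.0], 0.49)]
top tube_floor [([184.7, 261.5], 0.89)]
top mark [([178.5, 243.4], 0.54)]
cores [(0.77, [0.62, -0.075]), (0.75, [0.528, -0.063]), (0.64, [0.374, 0.023]), (0.63, [0.332, -0.23])]
scene pivot [([396.2, 205.5], 0.8)]
scene knob [([412.2, 231.5], 0.67)]
scene tube_floor [([260.8, 218.8], 0.72), ([375.5, 169.5], 0.66)]
scene mark [([385.1, 166.8], 0.57), ([395.3, 206.0], 0.44)]
cores [(0.85, [0.531, -0.062]), (0.85, [0.333, -0.229]), (0.84, [0.603, -0.159]), (0.7, [0.583, -0.259]), (0.66, [0.574, -0.34]), (0.64, [0.627, -0.077]), (0.63, [0.509, -0.242]), (0.61, [0.515, -0.152]), (0.59, [0.479, -0.333]), (0.57, [0.348, -0.124])]
16.5
```

View pics/c3.png

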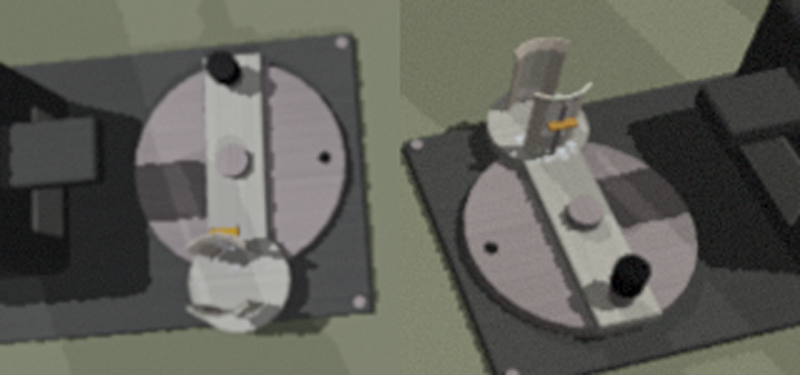

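The tube sits at crop (240,283), the knob is home at (222,68), and the marker is at top (223,231) and scene (563,121). The lock test resisted. Next I'll compute the tube centre and marker height and fit the cores.

```bash
sed -i 's/\[.561,.202\]/[.561,.2025]/' h.py
cat >> h.py <<'E'
def cores(cam="top",im=None):
    """grey discs with dark centre on the mat: enclosing-ellipse centres at top face z=.013"""
    im=imaging.capture(cam) if im is None else im
    hsv=cv2.cvtColor(im,cv2.COLOR_BGR2HSV)
    m=((hsv[...,1]<70)&(hsv[...,2]>75)).astype(np.uint8)
    out=[]
    for c in cv2.findContours(m,cv2.RETR_EXTERNAL,cv2.CHAIN_APPROX_NONE)[0]:
        if len(c)<12: continue
        (u,v),(a,b),_=cv2.fitEllipse(c)
        if 16<a<30 and 16<b<32:
            p=at_z(cam,(u,v),.013)[:2]
            if .38<p[0]<.72 and -.45<p[1]<0.02: out.append((*np.round(p,4),round(a,1),round(b,1)))
    return out
E
python3 - <<'E'
from h import *
print("top");[print(c) for c in cores("top",cv2.imread("pics/top0.png"))]
print("scene");[print(c) for c in cores("scene",cv2.imread("pics/scene0.png"))]
print("scene3");[print(c) for c in cores("scene",cv2.imread("pics/scene3.png"))]
print("tube",mw((-.1,0)),at_z("top",(184.7,261.5),.04),at_z("top",(186,263.2),.04),at_z("scene",(375.5,169.5),.04))
n=(mw((1,0))-PV)
for cam,px in(("top",(179.2,242.4)),("top",(178.5,243.4)),("scene",(385.2,168.4)),("scene",(385.1,166.8))):
    o,d=ray(cam,px)
    for xm in(-.062,-.066):
        t=(xm-n@(o[:2]-PV))/(n@d[:2]); P=o+t*d; print(cam,xm,P, "h",P[2]-.04)
o1,d1=ray("top",(179.2,242.4));o2,d2=ray("scene",(385.2,168.0))
s=np.linalg.lstsq(np.c_[d1,-d2],o2-o1,rcond=None)[0];print("tri",o1+s[0]*d1,o2+s[1]*d2)
E
```

```text
top
scene
scene3
tube [0.46162654 0.1913234 ] [0.46248311 0.19405401 0.04      ] [0.45903732 0.19109781 0.04      ] [0.46460633 0.1948549  0.04      ]
top -0.062 [0.49897571 0.19924033 0.07323921] h 0.033239211047403495
top -0.066 [0.49593873 0.19045365 0.10571649] h 0.06571649326297649
top -0.062 [0.49834809 0.20482064 0.05752149] h 0.017521492628257786
top -0.066 [0.49533719 0.19580212 0.0906518 ] h 0.050651796330316835
scene -0.062 [0.49914353 0.19774823 0.08319633] h 0.043196331196202066
scene -0.066 [0.49486729 0.19998011 0.0778411 ] h 0.037841098625146764
scene -0.062 [0.49928351 0.19650358 0.08842634] h 0.048426335027287694
scene -0.066 [0.49500837 0.19872571 0.08311209] h 0.04311208768199496
tri [0.49806333 0.19660059 0.08299622] [0.49828545 0.19795411 0.08338318]
```

Run:
```python
from h import *
for f,pts in(("top0",[(316,185),(356,196),(348,234),(350,242),(330,215)]),("scene0",[(125,206),(117,241),(140,240)])):
    im=cv2.imread(f"pics/{f}.png");hsv=cv2.cvtColor(im,cv2.COLOR_BGR2HSV)
    for u,v in pts: print(f,u,v,im[v,u],hsv[v,u])
s=cv2.imread("pics/scene3.png")[140:200,350:410];t=cv2.imread("pics/top3.png")[230:290,155:215]
cv2.imwrite("pics/c4.png",cv2.resize(np.hstack([s,t]),(800,400),interpolation=cv2.INTER_CUBIC))
```

```text
top0 316 185 [120 112 115] [131  17 120]
top0 356 196 [119 110 113] [130  19 119]
top0 348 234 [120 113 114] [124  15 120]
top0 350 242 [32 29 29] [120  24  32]
top0 330 215 [33 34 34] [30  8 34]
scene0 125 206 [102  99 102] [150   8 102]
scene0 117 241 [101  98 101] [150   8 101]
scene0 140 240 [24 24 29] [ 0 44 29]
```

View pics/c4.png

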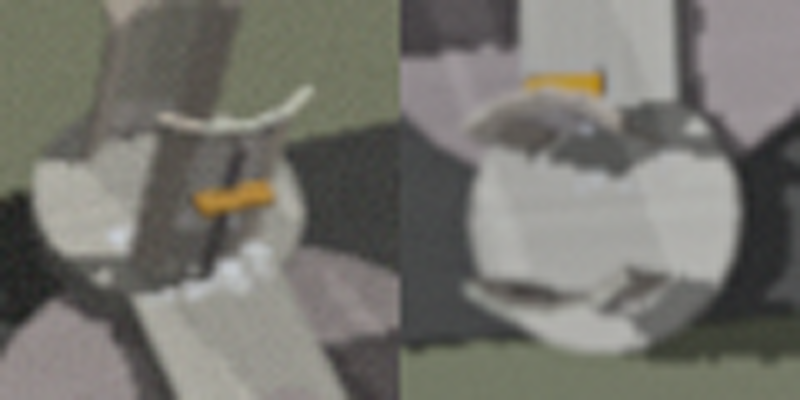

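The brass marker shows at scene crop (195–270, 182–215) and top crop (528–603, 75–95), below the near rim at scene (225,128). I'll compare against projected references, using the rim at 70 mm as the anchor.

```bash
sed -i 's/if len(c)<12/if len(c)<20/; s/16<a<30 and 16<b<32/14<a<34 and 16<b<34/' h.py
python3 - <<'E'
from h import *
f=lambda cam,xm,h,ym=0:np.round(proj(cam,[*mw((xm,ym)),.04+h])[0],1)
for cam,off in(("scene",(350,140)),("top",(155,230))):
    tocrop=lambda p:np.round((p-off)/.15+(0 if cam=="scene" else np.array([400,0])),0)
    for n,xm,h in(("rim out",-.0675,.07),("rim in",-.0695,.07),("far rim out",-.1325,.07),("floor",-.1,0)): print(cam,n,tocrop(f(cam,xm,h)))
    for h in(.036,.04,.044,.048): print(cam,h,"front/back edge",[tocrop(f(cam,x,h)) for x in(-.0615,-.0635,-.0675)],"bottom front",tocrop(f(cam,-.0635,h-.008)))
im=cv2.imread("pics/scene3.png");b,g,r=[im[...,i].astype(int) for i in range(3)]
m=(r-b>50);m[:140]=0;m[200:]=0;m[:,:360]=0;m[:,410:]=0
v,u=np.nonzero(m);print("brass scene",u.mean(),v.mean(),len(u),[(c,v[u==c].min(),v[u==c].max()) for c in np.unique(u)])
hsv=cv2.cvtColor(cv2.imread("pics/top0.png"),cv2.COLOR_BGR2HSV);print(*[c for c in cores("top",cv2.imread("pics/top0.png"))],sep="\n")
print("scene");print(*cores("scene",cv2.imread("pics/scene0.png")),sep="\n")
E
```

```text
scene rim out [237. 117.]
scene rim in [235. 112.]
scene far rim out [155. -39.]
scene floor [157. 191.]
scene 0.036 front/back edge [array([224., 207.]), array([221., 203.]), array([216., 193.])] bottom front [217. 220.]
scene 0.04 front/back edge [array([227., 199.]), array([224., 194.]), array([219., 184.])] bottom front [219. 211.]
scene 0.044 front/back edge [array([229., 190.]), array([226., 185.]), array([221., 175.])] bottom front [221. 203.]
scene 0.048 front/back edge [array([231., 181.]), array([229., 177.]), array([224., 167.])] bottom front [224. 194.]
top rim out [542.  88.]
top rim in [542.  95.]
top far rim out [553. 315.]
top floor [607. 213.]
top 0.036 front/back edge [array([571.,  79.]), array([571.,  85.]), array([572.,  99.])] bottom front [578.  88.]
top 0.04 front/back edge [array([567.,  78.]), array([568.,  84.]), array([569.,  97.])] bottom front [575.  87.]
top 0.044 front/back edge [array([564.,  76.]), array([565.,  83.]), array([565.,  96.])] bottom front [571.  85.]
top 0.048 front/back edge [array([561.,  75.]), array([561.,  81.]), array([561.,  95.])] bottom front [568.  84.]
brass scene 384.6046511627907 169.11627906976744 43 [(np.int64(379), np.int64(169), np.int64(170)), (np.int64(380), np.int64(169), np.int64(171)), (np.int64(381), np.int64(168), np.int64(171)), (np.int64(382), np.int64(168), np.int64(171)), (np.int64(383), np.int64(168), np.int64(171)), (np.int64(384), np.int64(168), np.int64(171)), (np.int64(385), np.int64(168), np.int64(171)), (np.int64(386), np.int64(167), np.int64(170)), (np.int64(387), np.int64(167), np.int64(170)), (np.int64(388), np.int64(167), np.int64(170)), (np.int64(389), np.int64(167), np.int64(170)), (np.int64(390), np.int64(168), np.int64(169))]

scene
```

```bash
sed -i 's/RETR_EXTERNAL/RETR_LIST/' h.py
python3 - <<'E'
from h import *
print(*cores("top",cv2.imread("pics/top0.png")),sep="\n")
print("scene");print(*cores("scene",cv2.imread("pics/scene0.png")),sep="\n")
q=down(TH); 
x,y=mw((-.056,0)); print(env.solve_ik([x,y,.1],q))
env.set_gripper(0,5); env.movep([x,y,.2],q); env.servo_line([x,y,.105],.15); env.dwell(.3)
f0=env.get_ft_force()[2]
z=.105
while z>.066:
    z-=.001; env.servo_line([x,y,z],.03)
    f=env.get_ft_force()
    if abs(f[2]-f0)>2: break
print("contact z",z,env.get_tcp_pos(),f,f0,"h",z-.04)
env.servo_line([x,y,.2],.2); print(env.get_time_s())
E
```

```text
(np.float64(0.4811), np.float64(-0.3339), 21.8, 23.1)
(np.float64(0.5023), np.float64(-0.2399), 22.1, 23.0)
(np.float64(0.5142), np.float64(-0.1515), 22.3, 22.7)
(np.float64(0.5268), np.float64(-0.061), 22.5, 22.6)
(np.float64(0.5664), np.float64(-0.3441), 21.2, 22.6)
(np.float64(0.5856), np.float64(-0.2538), 21.3, 22.5)
(np.float64(0.5985), np.float64(-0.1665), 21.6, 22.4)
(np.float64(0.6185), np.float64(-0.0793), 21.5, 22.4)
scene
(np.float64(0.6213), np.float64(-0.0792), 21.3, 24.5)
(np.float64(0.6016), np.float64(-0.1671), 21.0, 25.0)
(np.float64(0.5887), np.float64(-0.2543), 20.7, 25.1)
(np.float64(0.5693), np.float64(-0.3441), 19.9, 26.0)
(np.float64(0.5054), np.float64(-0.2401), 18.5, 23.6)
(np.float64(0.5295), np.float64(-0.0613), 18.7, 23.0)
(np.float64(0.5174), np.float64(-0.1518), 19.0, 23.0)
(np.float64(0.484), np.float64(-0.3335), 17.7, 24.1)
[ 3.48449865e-01  4.80303925e-01  1.89156697e+00 -4.44089210e-16
  7.69721763e-01  1.80724619e+00]
contact z 0.104 [0.50591005 0.19650336 0.10454279] [4.07845327 0.68663959 2.75908667] -3.2755073978846663 h 0.064
21.325
```

Run:
```python
from h import *
q=down(TH); x,y=mw((-.0545,0))
env.servo_line([x,y,.125],.2); env.dwell(.3); print("free",env.get_ft_force())
F0=np.array(env.get_ft_force()); n=0
z=.110; env.servo_line([x,y,z],.05)
while z>.066:
    z-=.001; env.servo_line([x,y,z],.02); f=env.get_ft_force()-F0
    if n<4 or abs(f).max()>2: print(round(z,4),np.round(f,1)); n+=1
    if f[2]>4: break
print("contact",z,env.get_tcp_pos(),env.get_time_s())
env.servo_line([x,y,.2],.2); print(env.get_time_s())
```

```text
free [ 0.73761197 -0.58606287 -0.58924801]
0.109 [-0.6  0.2  0.3]
0.108 [-0.7 -0.   1.1]
0.107 [-0.9  0.3  1. ]
0.106 [-0.3  0.3  1. ]
0.083 [-2.   0.   5.4]
contact 0.08299999999999998 [0.50695235 0.19645218 0.08330376] 29.35
30.0833
```

The marker's top is at z ≈ 0.0835, which is 43.5 mm above the floor, so 5 cores are needed. I'll pick the first with checks.

```bash
cat >> h.py <<'E'
TUBE=(-.1,0.0)
def pick(x,y,z=.005):
    qa,qb=down(TH+np.pi/2),down(TH)
    env.set_gripper(.066,5); env.movep([x,y,.06],qa); env.servo_line([x,y,z],.12)
    env.set_gripper(0,4); g=env.get_finger_gap(); env.set_gripper(.066,4)
    env.servo_line([x,y,z+.0005],.15,qb)
    env.set_gripper(0,25); print("gaps",round(g,4),round(env.get_finger_gap(),4))
    env.servo_line([x,y,.16],.25)
    return env.get_finger_gap()
def place(n):
    x,y=mw(TUBE); zr=.04+.01*n+.0035; q=down(TH)
    env.movep([x,y,.16],q); g=env.get_finger_gap()
    if g<.045: print("LOST",g); return False
    F0=np.array(env.get_ft_force()); mx=0
    env.servo_line([x,y,.118],.15)
    for z in np.append(np.arange(.108,zr+.004,-.01),zr):
        env.servo_line([x,y,z],.08); f=env.get_ft_force()-F0; mx=max(mx,abs(f).max())
        if f[2]>7: print("JAM",z,f); return False
    print("inserted",n,"maxF",round(mx,1),np.round(f,1),"gap",env.get_finger_gap())
    env.set_gripper(.062,5); env.servo_line([x,y,.17],.2)
    return True
def find():
    """mat cores, mean of both cameras"""
    t=cores("top");s=cores("scene");o=[]
    for a in t:
        m=[b for b in s if np.hypot(a[0]-b[0],a[1]-b[1])<.012]
        if m: o.append((np.array(a[:2])+m[0][:2])/2)
    return o,len(t),len(s)
E
python3 - <<'E'
from h import *
o,a,b=find(); print(a,b,*[np.round(p,3) for p in o])
c=max(o,key=lambda p:p[1]); print("pick",c)
if pick(*c)>.045: print(place(0))
print(env.get_time_s())
o,a,b=find(); print(a,b,*[np.round(p,3) for p in o])
im=imaging.capture("top");cv2.imwrite("pics/top5.png",im);im2=imaging.capture("scene")
cv2.imwrite("pics/c5.png",cv2.resize(np.hstack([im[190:310,120:280],im2[110:230,320:480]]),(800,300),interpolation=cv2.INTER_CUBIC))
E
```

```text
8 9 [ 0.483 -0.334] [ 0.504 -0.24 ] [ 0.516 -0.152] [ 0.529 -0.061] [ 0.568 -0.344] [ 0.587 -0.254] [ 0.6   -0.167] [ 0.62  -0.079]
pick [ 0.5292  -0.06125]
gaps 0.0497 0.049
inserted 0 maxF 1.3 [0.4 1.3 0.3] gap 0.04913628099422326
True
42.3167
7 8 [ 0.483 -0.334] [ 0.504 -0.24 ] [ 0.516 -0.151] [ 0.568 -0.344] [ 0.587 -0.254] [ 0.6   -0.167] [ 0.62  -0.079]
```

View pics/c5.png

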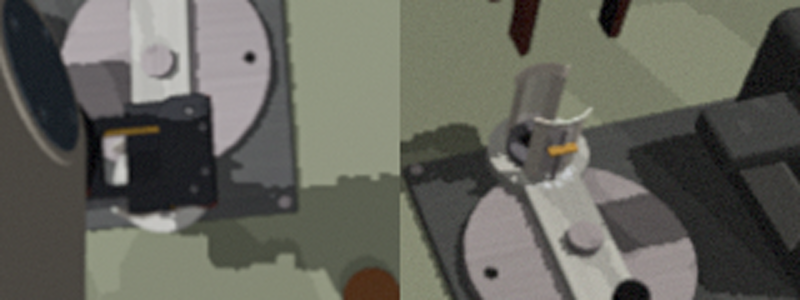

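The core sits inside the tube (scene crop 528,150), and the insertion was force-free. I'll load the next four, stopping on any trouble.

Run:
```python
from h import *
for n in range(1,5):
    o,a,b=find(); print(n,a,b)
    if a!=8-n: print("count odd",*o)
    c=max(o,key=lambda p:p[1])
    g=pick(*c)
    if g<.045: print("no grip",g);break
    if not place(n): break
print(env.get_time_s())
o,a,b=find(); print(a,b,*[np.round(p,3) for p in o])
im=imaging.capture("top");im2=imaging.capture("scene");cv2.imwrite("pics/scene6.png",im2)
cv2.imwrite("pics/c6.png",cv2.resize(np.hstack([im[130:340,230:510],im2[110:320,240:520]]),(800,300),interpolation=cv2.INTER_CUBIC))
```

```text
1 7 8
gaps 0.0498 0.0494
inserted 1 maxF 1.6 [-0.6 -0.9 -0.7] gap 0.04925651972996895
2 6 7
gaps 0.0498 0.0491
inserted 2 maxF 1.7 [-0.5 -0.2 -1.4] gap 0.04929223988880335
3 5 6
gaps 0.0495 0.0492
inserted 3 maxF 1.8 [ 0.2 -0.7 -0.1] gap 0.04896194484892279
4 4 5
gaps 0.05 0.0492
inserted 4 maxF 1.0 [-0.4  0.5  0.7] gap 0.0492233843308387
87.0667
3 4 [ 0.483 -0.334] [ 0.568 -0.344] [ 0.587 -0.254]
```

View pics/c6.png

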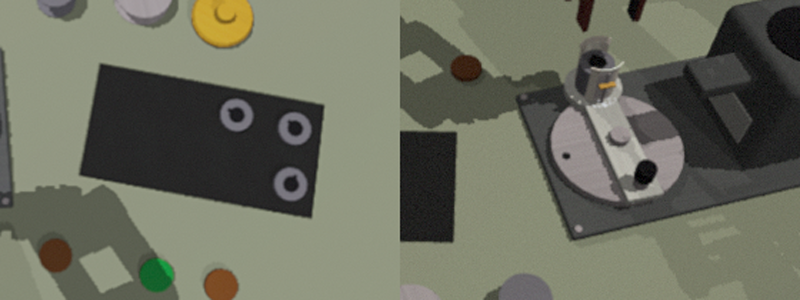

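Five cores are in the tube (scene 597,62 crop) and three spares remain on the mat. I'll probe the stack top, then swing back.

Run:
```python
from h import *
x,y=mw(TUBE); q=down(TH)
env.set_gripper(0,5); env.servo_line([x,y,.1],.15); env.dwell(.2); F0=np.array(env.get_ft_force()); z=.096
env.servo_line([x,y,z],.05)
while z>.08:
    z-=.001; env.servo_line([x,y,z],.03)
    if env.get_ft_force()[2]-F0[2]>3: break
print("stack top",z,env.get_tcp_pos()[2]); env.servo_line([x,y,.2],.2)
a=np.pi/2; k=kpose(a); qk=down(TH+np.pi)
env.set_gripper(.06,5); env.movep([*k,.2],qk); env.servo_line([*k,.051],.15)
env.set_gripper(0,5); print(env.get_finger_gap(),env.get_ft_force()); env.set_gripper(0,35)
z=.051+.0165; env.servo_line([*k,z],.05); print("lift",env.get_ft_force())
swing(a,0,z,8); print(env.get_ft_force(),env.get_finger_gap())
k=kpose(0)
for i in range(1,5):
    env.servo_line([*k,z-.0165*i/4],.05); print(i,np.round(env.get_ft_force(),2))
env.set_gripper(.04,5); env.dwell(.3)
env.set_gripper(0,5); p=env.get_tcp_pos(); print("gap",env.get_finger_gap(),env.get_ft_force())
c,s=np.cos(TH),np.sin(TH)
for d in(.004,-.004):
    env.servo_line([p[0]+d*c,p[1]+d*s,p[2]],.05); print(d,env.get_ft_force())
env.servo_line(p,.05); env.set_gripper(.06,5); env.servo_line([p[0],p[1],.25],.2)
env.movep([.47,-.1,.30],down(TH+np.pi/2)); print(env.get_time_s())
im=imaging.capture("top");im2=imaging.capture("scene")
cv2.imwrite("pics/c7.png",cv2.resize(np.hstack([im[140:290,60:260],im2[110:260,330:530]]),(800,300),interpolation=cv2.INTER_CUBIC))
```

```text
stack top 0.09 0.09034930114070956
0.025785067623072262 [ 0.41254779 -1.0775594   1.24503846]
lift [ 3.64615057 -0.4077807  -7.44051227]
[-1.60010674  5.99956877 -6.49574499] 0.02514676803025908
1 [-1.33  6.7  -5.68]
2 [-1.92  6.25 -6.08]
3 [-1.75  6.83 -4.87]
4 [-2.5   5.85 -3.15]
gap 0.025918928693922778 [ 1.04581074 -0.87387782 -0.0327442 ]
0.004 [-4.56127107 -2.45725938  4.08987077]
-0.004 [ 8.12686447 -1.4133498  -4.04268299]
106.325
```

View pics/c7.png

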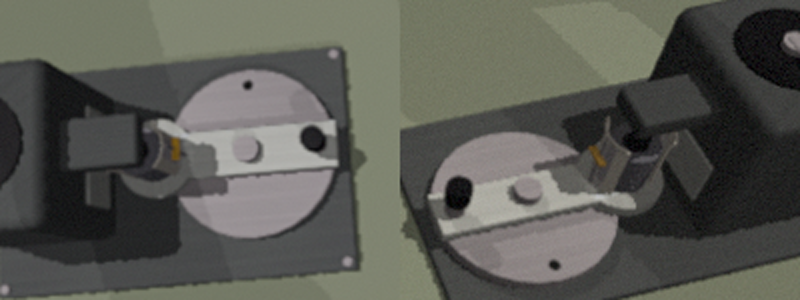

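The tube is back under the spout (top crop 155,165) with the stack inside. The knob at (313,138) maps to pixel (216.5,209), the same as at the start, so the plunger is home. The lock test also resisted both ways.

```bash
python3 -c "
from h import *
print(find()); print(env.job_done())"
```

```text
([], 0, 3)
the job is handed in; nothing more can be done
None
```

The job is handed in: five cores are stacked in the tube, with the top 50 mm above its floor and the marker at about 43.5 mm. The tube is back under the spout with the plunger home and locked, three spare cores are on the mat, and it took about 106 s of the 210 s limit.

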